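# Fit the swing bar on its pivot pin and press it to the stop

## Task

Fit the loose flat aluminium bar on the plywood marking jig: drop the hole in its end over the jig's upright pin so that the bar lies flat on the board with its free end towards the robot, swung to the left clear of the stop. Then push the free end round to the right, in under the stop's head, until you feel the bar's edge bear on the post beneath it; press it home with a light but definite push of about 10 N for a moment (never loading the stop with more than 20 N), let go and leave it resting against the post, the other things on the table undisturbed.

Things in the scene. Friction and masses are not known exactly. Their poses are not given: they have to be found in the camera images.
- jig: plywood board screwed to the table (fixed), 250 x 160 mm, top 18 mm above the table; origin at the centre of its underside, x along the 250 mm side away from the robot, y to the left, z up
- pin (a point): fixed upright steel pin of the jig, 10 mm in diameter, 19 mm high above the board, its top 6.5 mm tapered to 3 mm; this point is on its axis at the board's top, 90 mm along x and 20 mm along y from the jig's origin
- stop: fixed stop at the board's near end, right of the pin: steel head 44 mm across, 6 thick, underside 13.5 mm above the board, so the bar must be swung in under it. Origin on the head's axis at the board's top. Below it the rigid post, 16 mm across, is 8 mm off that axis in an unmeasured direction, new each time: the bar bears with its x axis anywhere from 13 to 29 mm from the head's axis
- bar: loose flat aluminium bar 26 mm wide, 10 thick, 240 long, 0.11 to 0.22 kg, on the table left of the jig. 14 mm through hole at its square end, far from the robot; origin at the hole's centre on the underside, x to the rounded free end, z up, mass centre 107 mm along x. On the jig the stop lies on its +y side. Only friction holds it: it stays where it is left
- bar_end (a point): the tip of the bar's rounded free end, 226 mm along the bar's x from the hole, at half thickness
- pot_a: bystander: small round glaze pot, 48 mm wide, 53 mm high, behind the bar; origin under its centre
- pot_b: bystander: small round glaze pot, 48 mm wide, 53 mm high, behind the bar; origin under its centre
- rib: bystander: flat wooden rib 44 x 100 x 9 mm right of the jig's near end; origin under its centre
- needle: bystander: needle tool with wooden handle, 176 mm long, 13 mm thick, lying in front of the blue case; origin under its centre

How it is judged:
On the way, in this order (a step that is already met when the one before it is completed fails the run):
1. the bar's hole is over the pin and the bar lies flat on the board, its axis still more than 35 mm from the head's axis (horizontal distance between bar and pin below 0.004 m and z of bar in the frame of pin below 0.003 m and angle between bar's own z axis and vertical below 0.04 rad and y of stop in the frame of bar above 0.035 m), for 0.2 s.
2. the bar is pressed on the stop with more than 4 N for 0.3 s while its hole is on the pin (contact force between bar and stop above 4 N and horizontal distance between bar and pin below 0.004 m), for 0.3 s.
At the end, for the whole second after the job is handed in: The bar's hole is on the pin (within 4 mm of its axis), the bar lies flat on the board (underside within 3 mm, tilt under 0.04 rad) at rest, and its edge is on the stop post with a gap under 2 mm (horizontal distance between bar and pin below 0.004 m and z of bar in the frame of pin below 0.003 m and angle between bar's own z axis and vertical below 0.04 rad and y of post_c0 in the frame of bar between 0.018 and 0.023 m and x of stop in the frame of bar above 0.1 m and linear speed of bar below 0.01 m/s); the robot touches nothing.
It fails at once if the bar presses on the stop with more than 20 N (contact force between bar and stop above 20 N).
It fails at once if a bystander is moved more than 30 mm (distance of any of pot_a, pot_b, rib, needle from where it was at the start of the episode above 0.03 m).
It also fails if it takes over 58 s, if anything falls off the work surface, if the arm or the gripper's body presses on something with over 40 N, if the wrist force passes 120 N, or if a joint passes its speed limit or range.

## Robot

A 6-joint arm with a two-finger parallel gripper is mounted at the origin on the work surface; the furniture and walls round the work are solid. World frame = base frame: x ahead of the robot, y to its left, z up, the work surface at z = 0. Lengths are in m, angles in rad, forces in N, time in s.
With the tool pointing down it reaches from about 0.375 to 0.975 m from the base axis. Payload 3.8 kg.
Tool frame: the origin (TCP) lies midway between the tips of the shut fingers; the grasp point (between the pads) lies 19 mm behind it; z points along the fingers, y is the line along which they close (so a half turn about z gives the same grasp; the last joint's range is limited). The gripper opens to 85 mm and grips with 20 to 120 N. Pads are 22 mm wide; open, the fingers measure 114 mm over their backs; the gripper's body (76 mm by 85 mm) begins 54 mm behind the grasp point. The pads swing forward as they close: fully open they stand 13 mm farther back than shut.
Start: joints at [-1.321, 0.264, 1.604, -0, 1.274, -0.037], TCP at [0.191, -0.647, 0.231] pointing down, gripper open.
Joint ranges: [-2.63, 2.63], [-0.94, 2.18], [0.31, 2.57], [-1.31, 4.45], [0, 2.66], [-2.55, 2.55]. Speed limits (rad/s): [2.57, 2.57, 3.14, 3.14, 3.14, 3.14].

## Interface

Orientations are given as a rotation vector (axis times angle).
In Python, from workcell import bot gives the robot as it stands.
- The arm moves only by the tool step_arm, never from a script. Its argument "motion" is a list of rows, each a list of 5 numbers: the finger opening in cm, from 0 to 8.54, then the shift along the tool's x, y, z in cm, then the turn about the tool's z in degrees. In form: [[claw, dx, dy, dz, twist], ...]. A call has 1 to 20 rows; each row is the pose to reach, as a shift and turn from the pose commanded when the call began, along the tool's axes at that moment; what a row does not reach only later rows make up. A row lasts 1/10 s, in which the tool goes at most 50 mm and 8.59 degrees, less where a joint would pass 70% of its speed; a pose out of reach is approached as far as the arm can. A call with a gripper value outside its range is refused whole. The fingers move at their own pace and stop on an object; "force" is the grip in N (left out, the last holds). Time passes only in rows, so rows that repeat a pose let the fingers close. It gives the time, the measured TCP pose, the force, the opening and the grip force at its end, in the units of the state.
- bot.read_state(): the state, without advancing time (a new reading comes with each control period).
- bot.read_camera(name): name is "scene" or "top"; returns (picture, depth): 420x560x3 uint8, red, green, blue; 420x560 float32, m along the optical axis (not along the pixel's ray), 0 where there is no reading.
- bot.calibration(name): a dict with "mtx" (3x3 intrinsics, pixels), "origin" and "orientation" of the camera in the world. Camera axes: x right, y up, looking along -z (the intrinsics and any distortion apply to the point x, -y, -z); pixel columns grow to the right and rows downward; lengths in m; the calibration is good to about 2 mm. A picture is of the moment at which its call begins. calibration takes no time and is no camera call.
- bot.finish_job(): hands the job in; it is judged then, once.
The state is a dict: "time": time; "q": joint angles; "joint_vel": joint speeds; "joint_torque": joint torques, N m; "tool_pos": TCP position; "tcp_rot": TCP orientation; "wrist_force": force on the tool from outside, world axes, zero at the start; "torque": the same for the moment, N m; "width": opening from 0.0 (shut) to 1.0 (fully open); "grip_force": force on a finger pad.
Only numpy, scipy, OpenCV 4.12 (cv2) and the standard library are available. Lean on these libraries where they do the work, as an engineer would, in place of code of your own. Each camera call takes 0.05 s, during which the arm holds its last target. There are 200 camera calls.

## Working session

There is one attempt and no reset: what is moved stays moved. The work goes in short steps, Python scripts to look and compute and a tool call to move; the robot and the scene stay as the last step left them, time stands still between calls to the robot, and variables do not carry over. Pictures are saved under pics/ and viewed, at most 10 in all, crops included, and the job is handed in when it is done.

Besides the shell and the picture viewer there is one more tool, called as name(argument=value, ...) on one line, values as JSON. step_arm: Moves the arm, as the interface text tells. Its arguments: {"type":"object","properties":{"motion":{"type":"array","items":{"type":"array","items":{"type":"number"}}},"force":{"type":"number"}},"required":["motion"]}

```bash
ls; mkdir -p pics
cat > h.py <<'E'
import numpy as np, cv2
from workcell import bot
from scipy.spatial.transform import Rotation as R
def cal(n):
    c=bot.calibration(n); o=np.array(c["orientation"],float)
    M=o if o.shape==(3,3) else R.from_rotvec(o).as_matrix()
    return np.array(c["mtx"]),np.array(c["origin"]),M
def ray(n,uv):
    K,o,M=cal(n); uv=np.atleast_2d(uv).astype(float)
    d=np.c_[(uv[:,0]-K[0,2])/K[0,0],-(uv[:,1]-K[1,2])/K[1,1],-np.ones(len(uv))]
    return o,d@M.T
def onplane(n,uv,z):
    o,d=ray(n,uv); return o+d*((z-o[2])/d[:,2])[:,None]
def proj(n,P):
    K,o,M=cal(n); p=(np.atleast_2d(P)-o)@M
    return np.c_[K[0,2]+K[0,0]*p[:,0]/-p[:,2],K[1,2]-K[1,1]*p[:,1]/-p[:,2]]
def cloud(n,dep):
    h,w=dep.shape; u,v=np.meshgrid(np.arange(w),np.arange(h))
    o,d=ray(n,np.c_[u.ravel(),v.ravel()]); return (o+d*dep.ravel()[:,None]).reshape(h,w,3)
E
python3 - <<'E'
from h import *
for n in("scene","top"):
    im,d=bot.read_camera(n); cv2.imwrite(f"pics/{n}0.png",im[...,::-1]); np.savez(f"{n}0.npz",im=im,d=d)
    print(bot.calibration(n))
print(bot.read_state())
E
```

```text
pics
{'mtx': array([[530.50336753,   0.        , 280.24621436],
       [  0.        , 530.50336753, 214.86923693],
       [  0.        ,   0.        ,   1.        ]]), 'origin': array([-0.09521642,  1.04353745,  0.70698185]), 'orientation': array([ 0.38428292, -1.29801049, -2.31267264])}
{'mtx': array([[412.75030789,   0.        , 281.80613467],
       [  0.        , 412.75030789, 214.70292794],
       [  0.        ,   0.        ,   1.        ]]), 'origin': array([0.40561597, 0.13702321, 1.04750781]), 'orientation': array([ 0.06864829, -0.02990941, -1.59717999])}
{'time': 0.1, 'q': array([-1.32092155e+00,  2.64683924e-01,  1.60527365e+00, -4.66906887e-05,
        1.27372656e+00, -3.68976599e-02]), 'joint_vel': array([-0.00103717, -0.00350674, -0.00174846,  0.00072465, -0.0008501 ,
        0.00093304]), 'joint_torque': array([ 4.94190790e-04, -5.16705143e+01, -3.68588269e+01,  6.39502309e-05,
        6.28845170e-03, -3.94263634e-05]), 'tool_pos': array([ 0.19074384, -0.64677212,  0.23006287]), 'tcp_rot': array([-3.10729629e+00, -4.48643932e-01,  4.18617911e-04]), 'wrist_force': array([-0.96910661, -0.63091642, -0.14858086]), 'torque': array([0.05336614, 0.00841084, 0.02179639]), 'grip_force': 0.0, 'width': 0.9979332397128081}
```

View pics/top0.png

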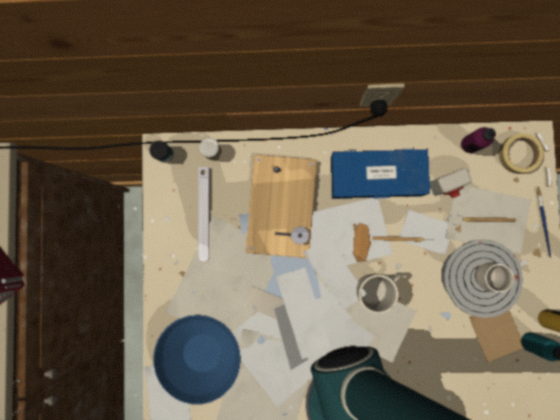

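View pics/scene0.png

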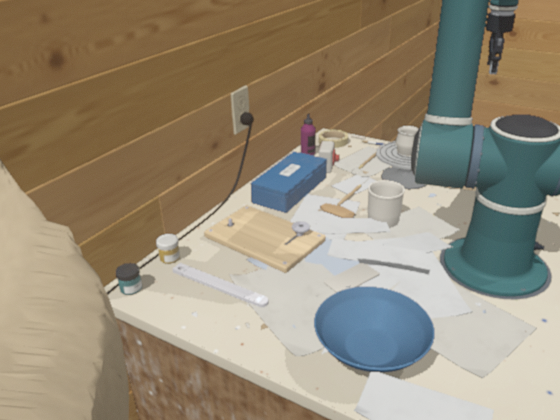

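The top view shows the bar (204,167–260) with its hole near (204,173), the jig (247–317, 154–257), the pin near (276,169), the stop head near (301,235), and pots at (161,151) and (209,149). The scene view agrees.

Run:
```python
from h import *
z=np.load("top0.npz"); im,d=z["im"],z["d"]; C=cloud("top",d)
cv2.imwrite("pics/crop0.png",cv2.resize(im[135:270,140:330,::-1],None,fx=4,fy=4,interpolation=cv2.INTER_CUBIC))
hsv=cv2.cvtColor(im,cv2.COLOR_RGB2HSV)
# board wood: saturated orange; z near 18mm
H=C[...,2]
win=np.zeros(H.shape,bool); win[145:262,235:325]=1
m=((hsv[...,1]>70)&win&(abs(H-.018)<.008)).astype(np.uint8)
c=max(cv2.findContours(m,0,2)[0],key=cv2.contourArea)
r=cv2.minAreaRect(onplane("top",c[:,0],.018)[:,:2].astype(np.float32)); print("board",r,np.median(H[m>0]))
for nm,(r0,r1,c0,c1) in dict(bar=(160,265,190,216)).items():
    s=H[r0:r1,c0:c1]; m=(s>.005)&(s<.02); print(m.sum(),np.median(s[m]))
    v,u=np.nonzero(m); m8=np.zeros(H.shape,np.uint8); m8[v+r0,u+c0]=1
    c=max(cv2.findContours(m8,0,2)[0],key=cv2.contourArea)
    r=cv2.minAreaRect(onplane("top",c[:,0],.01)[:,:2].astype(np.float32)); print(nm,r,cv2.boxPoints(r).round(4).tolist())
    br=(hsv[r0:r1,c0:c1,2]>150)&(hsv[r0:r1,c0:c1,1]<45)
    print(br.sum())
for nm,u,v in(("pin",276,169),("stop",301,235),("hole",204,173)):
    print(nm,C[v-2:v+3,u-2:u+3,2].round(3).tolist(),im[v-3:v+4,u-3:u+4].sum(2).tolist())
m=(H>.024)&(H<.05)&win; v,u=np.nonzero(m)
for nm,q in(("pin",v<200),("stop",v>200)): print(nm,C[v[q],u[q]].mean(0),np.ptp(C[v[q],u[q]],axis=0),q.sum(),u[q].mean(),v[q].mean())
```

```text
board ((0.4939887523651123, 0.16341863572597504), (0.15912975370883942, 0.2488722801208496), 83.5875015258789) 0.01769607483390545
1069 0.009754730424559321
bar ((0.4803085923194885, 0.35223081707954407), (0.04322366788983345, 0.23629547655582428), 89.22288513183594) [[0.3619000017642975, 0.33219999074935913], [0.5982000231742859, 0.32899999618530273], [0.5986999869346619, 0.37220001220703125], [0.36250001192092896, 0.37540000677108765]]
1382
pin [[0.02, 0.032, 0.039, 0.033, 0.018], [0.032, 0.039, 0.036, 0.034, 0.019], [0.034, 0.034, 0.035, 0.034, 0.016], [0.02, 0.03, 0.03, 0.025, 0.019], [0.02, 0.02, 0.019, 0.021, 0.02]] [[372, 363, 363, 348, 361, 400, 444], [341, 312, 301, 295, 290, 311, 359], [321, 280, 300, 291, 259, 229, 252], [316, 268, 277, 277, 241, 181, 205], [330, 266, 232, 239, 209, 175, 200], [375, 302, 243, 209, 199, 215, 263], [422, 384, 328, 294, 302, 332, 377]]
stop [[0.038, 0.034, 0.039, 0.04, 0.04], [0.041, 0.035, 0.038, 0.042, 0.037], [0.038, 0.036, 0.037, 0.037, 0.039], [0.036, 0.038, 0.035, 0.035, 0.035], [0.037, 0.039, 0.037, 0.036, 0.034]] [[434, 416, 411, 429,
[... 211 characters left out ...]
, 446, 470, 480, 499, 484]]
hole [[0.0, 0.002, -0.003, 0.002, 0.007], [-0.001, 0.001, -0.002, -0.002, 0.008], [-0.006, 0.002, -0.001, 0.001, 0.009], [-0.002, -0.002, 0.001, 0.012, 0.011], [0.01, 0.008, 0.01, 0.009, 0.009]] [[408, 347, 353, 402, 474, 507, 496], [342, 268, 300, 374, 458, 504, 488], [302, 260, 290, 384, 462, 511, 492], [343, 269, 301, 398, 468, 511, 493], [413, 346, 358, 436, 499, 523, 506], [486, 453, 457, 494, 518, 531, 491], [516, 505, 501, 513, 525, 521, 491]]
pin [0.58464798 0.1732132  0.03342555] [0.00720636 0.00756216 0.01394294] 14 275.7142857142857 168.5
stop [0.41340441 0.11681665 0.03576993] [0.11769336 0.17642126 0.01761244] 281 300.48042704626334 236.98576512455517
```

View pics/crop0.png

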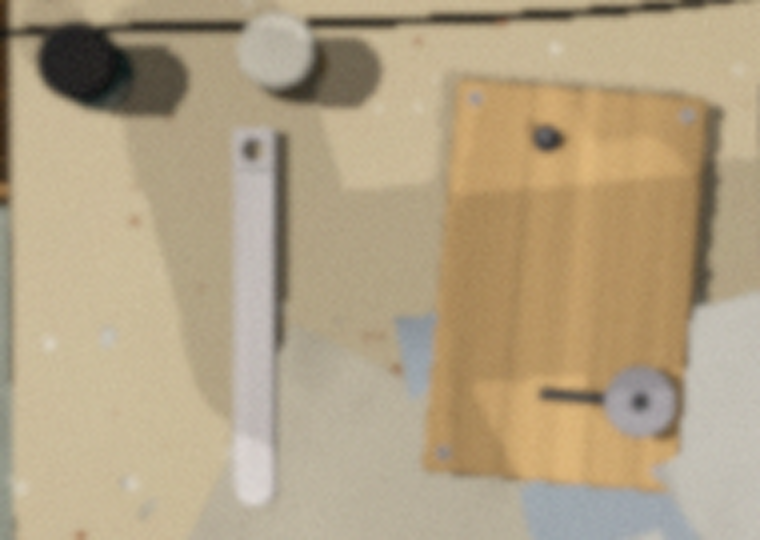

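```bash
cat >> h.py <<'E'
def goto(x,y,z,yaw_closing):
    """print tool-frame shift (cm) and twist (deg) to bring TCP to xyz with tool y along yaw_closing (deg)"""
    s=bot.read_state(); T=R.from_rotvec(s["tcp_rot"]).as_matrix(); p=s["tool_pos"]
    cur=np.degrees(np.arctan2(T[1,1],T[0,1])); 
    dy=(yaw_closing-cur+90)%180-90
    print("pos",p.round(4),"cur closing yaw",round(cur,2),"shift cm",(T.T@(np.array([x,y,z])-p)*100).round(2),"twist deg",round(-dy,2),"q6",s["q"][5].round(2),"tilt",T[:,2].round(4))
E
python3 - <<'E'
from h import *
z=np.load("top0.npz"); im,d=z["im"],z["d"]
hsv=cv2.cvtColor(im,cv2.COLOR_RGB2HSV)
g=im.sum(2).astype(int)
def blob(m,nm,zz):
    n,l,st,ce=cv2.connectedComponentsWithStats(m.astype(np.uint8)); i=1+st[1:,4].argmax()
    P=onplane("top",ce[i],zz)[0]; print(nm,ce[i].round(2),st[i],P.round(4)); return l==i,P
def win(r0,r1,c0,c1):
    w=np.zeros(g.shape,bool); w[r0:r1,c0:c1]=1; return w
b,_=blob((hsv[...,1]<35)&win(162,268,194,214)&(g>370),"bar",.01)
h,hole=blob((g<400)&win(167,178,198,208),"hole",.008)
v,u=np.nonzero(b); P=onplane("top",np.c_[u,v],.01)
pc=P.mean(0); q=P[(P[:,0]>.40)&(P[:,0]<.56)]; k=np.polyfit(q[:,0],q[:,1],1); print("bar slope",k,"xrange",P[:,0].min(),P[:,0].max(),"angle",np.degrees(np.arctan(k[0])), "y at hole",np.polyval(k,hole[0]))
_,pin=blob((g<330)&win(160,178,268,284),"pin",.03)
_,st=blob((hsv[...,1]<55)&win(222,248,289,313)&(g>150),"stop",.0375)
print("pin-stop",pin-st,np.linalg.norm((pin-st)[:2]))
goto(.476,.352,.10,90)
E
```

```text
bar [203.33 216.02] [196 167  14  96 995] [0.4731 0.3604 0.01  ]
hole [202.5 172. ] [201 170   4   5  16] [0.5859 0.3613 0.008 ]
bar slope [-0.0163372   0.36791312] xrange 0.35741188319276074 0.5986595551569092 angle -0.9359696183682841 y at hole 0.35834161594358277
pin [276.39 169.31] [273 167   8   6  36] [0.5832 0.1717 0.03  ]
stop [299.65 235.04] [289 227  20  17 249] [0.4182 0.1187 0.0375]
pin-stop [ 0.16496796  0.05296148 -0.0075    ] 0.17326091488202888
pos [ 0.1907 -0.6468  0.2301] cur closing yaw -73.57 shift cm [ 55.61 -87.7   13.19] twist deg 16.43 q6 -0.04 tilt [-6.e-04  2.e-03 -1.e+00]
```

Run:
```python
from h import *
goto(.50,-.15,.231,90); goto(.478,.360,.10,89.06)
```

```text
pos [ 0.1907 -0.6468  0.2301] cur closing yaw -73.57 shift cm [ 4.371e+01 -3.890e+01 -1.000e-02] twist deg 16.43 q6 -0.04 tilt [-6.e-04  2.e-03 -1.e+00]
pos [ 0.1907 -0.6468  0.2301] cur closing yaw -73.57 shift cm [ 56.03 -88.41  13.19] twist deg 17.37 q6 -0.04 tilt [-6.e-04  2.e-03 -1.e+00]
```

step_arm(motion=[[5, 4, -3.5, 0, -8], [5, 8, -7, 0, -16], [5, 12, -10.7, 0, -24], [5, 16, -14.2, 0, -32], [5, 20, -17.8, 0, -40], [5, 24, -21.4, 0, -48], [5, 28, -25, 0, -56], [5, 32, -28.5, 0, -64], [5, 36, -32, 0, -72], [5, 40, -35.6, 0, -80], [5, 43.7, -38.9, 0, -88], [5, 45, -44, 0, -96], [5, 46, -48.5, 0, -104], [5, 47.3, -53, 0, -112], [5, 48.5, -57.5, 0, -120], [5, 49.7, -62, 0, -128], [5, 51, -67, 0, -136], [5, 52, -71.5, 0, -144], [5, 53, -76, 2, -152], [5, 54.5, -80.5, 4, -160]])

```text
time: 2.1
tool_pos: [0.4856, 0.2648, 0.1984]
tcp_rot: [0.088, 3.138, 0.002]
wrist_force: [1.2, -0.6, 0.7]
width: 0.582
grip_force: 0.0
```

Run:
```python
from h import *
goto(.478,.360,.10,89.06);goto(.478,.360,.001,89.06);print(bot.read_state()["time"])
```

```text
pos [0.4856 0.2648 0.1984] cur closing yaw 86.8 shift cm [1.31 9.45 9.84] twist deg -2.26 q6 -1.06 tilt [ 0.0021  0.001  -1.    ]
pos [0.4856 0.2648 0.1984] cur closing yaw 86.8 shift cm [ 1.33  9.44 19.74] twist deg -2.26 q6 -1.06 tilt [ 0.0021  0.001  -1.    ]
2.1
```

step_arm(motion=[[5, 1.3, 4, 4, -2.3], [5, 1.3, 7.9, 8, -2.3], [5, 1.3, 7.9, 11, -2.3], [5, 1.3, 7.9, 13, -2.3], [5, 1.3, 7.9, 13, -2.3], [5, 1.3, 7.9, 13, -2.3]])

```text
time: 2.7
tool_pos: [0.4774, 0.3418, 0.0675]
tcp_rot: [-0.035, -3.14, 0.001]
wrist_force: [0.0, 0.2, 0.3]
width: 0.588
grip_force: 0.0
```

Run:
```python
from h import *
goto(.478,.360,.001,89.06)
im,d=bot.read_camera("scene"); cv2.imwrite("pics/s1.png",cv2.resize(im[180:340,100:340,::-1],None,fx=3,fy=3))
```

```text
pos [0.4774 0.3418 0.0675] cur closing yaw 88.73 shift cm [-0.02  1.82  6.65] twist deg -0.33 q6 -0.97 tilt [-1.1e-03 -8.0e-04 -1.0e+00]
```

View pics/s1.png

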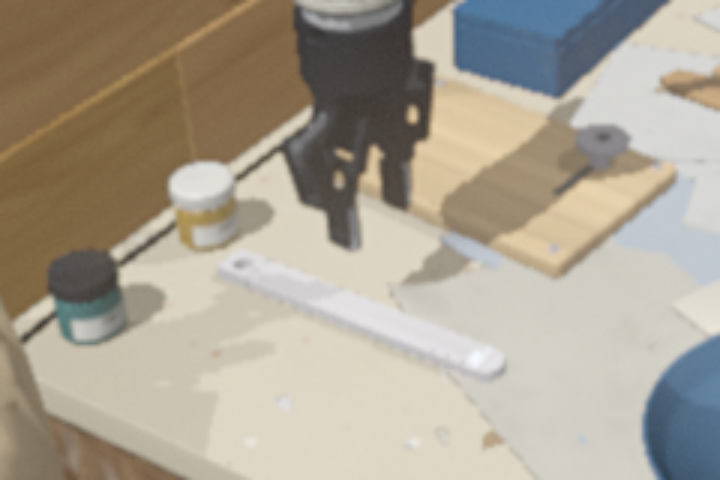

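The crop shows the open fingers (crop 350–410, 230) just right of and above the bar, with the pots clear; the remaining shift is about 1.8 cm to the left.

step_arm(motion=[[5, 0, 1.8, 0, -0.3], [5, 0, 1.8, 2, -0.3], [5, 0, 1.8, 4, -0.3], [5, 0, 1.8, 5.5, -0.3], [5, 0, 1.8, 6.2, -0.3], [5, 0, 1.8, 6.55, -0.3], [5, 0, 1.8, 6.55, -0.3], [5, 0, 1.8, 6.55, -0.3]])

```text
time: 3.55
tool_pos: [0.4788, 0.3605, 0.0031]
tcp_rot: [0.027, 3.14, 0.001]
wrist_force: [-0.5, -0.6, -0.2]
width: 0.584
grip_force: 0.0
```

step_arm(motion=[[2, 0, 0, 0, 0], [2, 0, 0, 0, 0], [2, 0, 0, 0, 0], [2, 0, 0, 0, 0], [2, 0, 0, 0, 0], [2, 0, 0, 0, 0]], force=60)

```text
time: 4.15
tool_pos: [0.4789, 0.3606, 0.0034]
tcp_rot: [0.027, 3.14, 0.002]
wrist_force: [0.0, 0.5, 6.1]
width: 0.281
grip_force: 59.7
```

step_arm(motion=[[2, 0, 0, -2, 0], [2, 0, 0, -5, 0], [2, 0, 0, -7, 0], [2, 0, -3, -7, 1], [2, 0, -7, -7, 2], [2, 0, -11, -7, 4], [2, 0, -14, -7, 4], [2, 0, -16.5, -7, 4], [2, 0, -17.8, -7, 4], [2, 0, -17.8, -7, 4], [2, 0, -17.8, -7, 4], [2, 0, -17.8, -7, 4]])

```text
time: 5.35
tool_pos: [0.4754, 0.1832, 0.0724]
tcp_rot: [0.135, 3.138, 0.001]
wrist_force: [1.1, -0.1, -1.3]
width: 0.277
grip_force: 59.3
```

Run:
```python
from h import *
im,d=bot.read_camera("top"); np.savez("top2.npz",im=im,d=d)
cv2.imwrite("pics/t2.png",cv2.resize(im[135:270,220:330,::-1],None,fx=4,fy=4,interpolation=cv2.INTER_CUBIC))
im,d=bot.read_camera("scene"); np.savez("scene2.npz",im=im,d=d)
cv2.imwrite("pics/s2.png",cv2.resize(im[160:300,180:360,::-1],None,fx=4,fy=4,interpolation=cv2.INTER_CUBIC))
goto(.4789,.1822,.075,85)
```

```text
pos [0.4753 0.1832 0.0724] cur closing yaw 85.1 shift cm [-0.37 -0.07 -0.26] twist deg 0.1 q6 -1.17 tilt [ 2.e-04  3.e-04 -1.e+00]
```

View pics/t2.png

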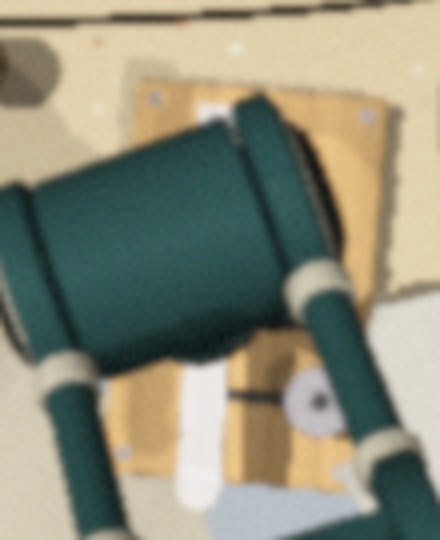

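View pics/s2.png

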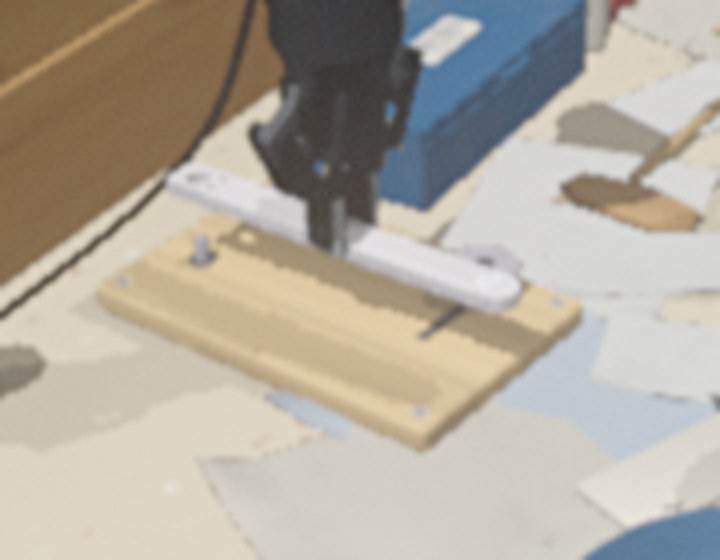

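The top view has the wrist over the pin; only the free end (crop 200,500) is visible. The scene crop shows the hole at (199,178) and the pin at (201,236–262), so I measure from it.

Run:
```python
from h import *
z=np.load("scene2.npz"); im,d=z["im"],z["d"]; g=im.sum(2).astype(int)
print("hole\n",g[199:211,220:240]); print("pin\n",g[214:230,223:238])
C=cloud("scene",d)
print("bar top z",C[213:216,245:250,2].mean())
for zt in(.075,.077,.079): print(zt,onplane("scene",[229.6,204.4],zt)[0].round(4))
for zz in(.018,.03,.037): print(proj("scene",[.5845,.173,zz]))
t=np.load("top2.npz")["im"]; hs=cv2.cvtColor(t,cv2.COLOR_RGB2HSV)
m=(hs[...,1]<40)&(t.sum(2)>430); m[:222]=0;m[265:]=0;m[:,:262]=0;m[:,280:]=0
v,u=np.nonzero(m); P=onplane("top",np.c_[u,v],.079); q=P[(P[:,0]>P[:,0].min()+.015)]
k=np.polyfit(q[:,0],q[:,1],1); print("bar free end xmin",P[:,0].min(),"line",k,np.polyval(k,P[:,0].min()),"deg",np.degrees(np.arctan(k[0])))
```

```text
hole
 [[323 316 326 315 292 238 210 296 486 600 618 610 609 607 611 610 609 608
  612 611]
 [314 327 321 298 257 275 357 472 589 636 629 621 614 612 611 612 607 608
  613 612]
 [329 344 312 262 310 463 573 621 653 659 653 644 636 626 615 612 612 609
  610 608]
 [398 386 340 367 481 610 657 656 656 653 650 651 650 647 644 636 626 618
  610 610]
 [468 415 467 572 627 654 634 601 586 590 601 613 635 657 657 646 642 641
  625 622]
 [439 444 579 653 663 655 604 529 513 545 570 594 629 661 653 630 638 660
  657 652]
 [328 428 582 625 633 642 618 574 573 589 611 621 637 658 658 642 649 667
  670 670]
 [278 438 550 575 583 603 621 622 631 637 650 641 619 635 663 664 667 668
  673 674]
 [416 532 560 556 554 568 585 597 609 627 648 650 639 648 664 670 669 667
  668 669]
 [555 599 587 569 561 556 558 557 568 582 603 638 653 663 668 671 669 668
  668 667]
 [613 618 605 600 592 578 568 556 555 556 573 598 614 625 642 661 670 670
  670 669]
 [618 617 612 611 607 603 594 586 582 567 561 560 567 579 595 613 634 653
  665 667]]
pin
 [[616 615 618 620 619 613 605 581 580 573 566 564 561 559 568]
 [617
[... 558 characters left out ...]
79]
 [572 567 560 536 468 426 477 471 422 359 398 501 579 588 583]
 [561 543 530 508 439 400 434 439 416 425 492 568 594 591 587]
 [570 553 535 538 506 468 456 462 476 514 569 595 598 595 592]
 [574 568 570 570 562 545 536 532 543 564 588 596 595 595 597]
 [553 568 578 579 577 576 571 566 567 569 578 581 589 591 595]
 [532 549 568 573 576 578 580 576 576 569 567 570 576 582 588]]
bar top z 0.0785533545454252
0.075 [0.5869 0.1699 0.075 ]
0.077 [0.5847 0.1727 0.077 ]
0.079 [0.5826 0.1754 0.079 ]
[[231.23613596 225.40399551]]
[[230.90835101 221.22876202]]
[[230.7156846  218.77463082]]
bar free end xmin 0.3514672150151071 line [-0.06926827  0.21696645] 0.19262092028349445 deg -3.9624503311349883
```

step_arm(motion=[[2, -0.37, -0.12, 0, 0], [2, -0.37, -0.12, 1.2, 0], [2, -0.37, -0.12, 2.2, 0], [2, -0.37, -0.12, 2.8, 0], [2, -0.37, -0.12, 3.1, 0], [2, -0.37, -0.12, 3.3, 0], [2, -0.37, -0.12, 3.5, 0], [2, -0.37, -0.12, 3.6, 0], [2, -0.37, -0.12, 3.6, 0]])

```text
time: 6.35
tool_pos: [0.4788, 0.1806, 0.0364]
tcp_rot: [0.136, 3.138, 0.0]
wrist_force: [-0.9, -0.5, -1.8]
width: 0.28
grip_force: 59.3
```

Run:
```python
from h import *
im,d=bot.read_camera("scene"); np.savez("scene3.npz",im=im,d=d)
cv2.imwrite("pics/s3.png",cv2.resize(im[190:250,200:300,::-1],None,fx=7,fy=7,interpolation=cv2.INTER_CUBIC))
s=bot.read_state(); print(s["wrist_force"],s["torque"]); goto(.479,.1817,.0364,85)
```

```text
[-0.66751918 -0.06501189 -1.38019968] [ 0.00523915 -0.01419679  0.02538404]
pos [0.4789 0.1806 0.0365] cur closing yaw 85.03 shift cm [-0.    0.11  0.01] twist deg 0.03 q6 -1.17 tilt [ 4.e-04  1.e-04 -1.e+00]
```

View pics/s3.png

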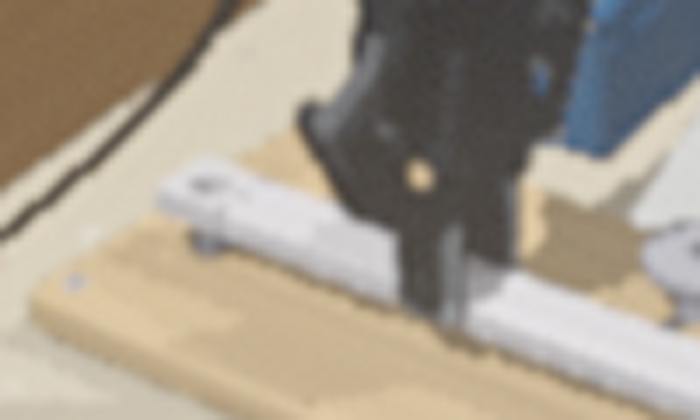

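The hole (crop 207,184) sits directly above the visible pin base (208,243), and there is no contact force, so the pin seems to be entering.

step_arm(motion=[[2, 0, 0.05, 0.4, 0], [2, 0, 0.05, 0.7, 0], [2, 0, 0.05, 0.9, 0], [2, 0, 0.05, 0.9, 0]])

```text
time: 6.8
tool_pos: [0.4783, 0.1809, 0.0268]
tcp_rot: [-0.136, -3.138, 0.001]
wrist_force: [0.3, -0.9, -1.3]
width: 0.28
grip_force: 59.3
```

step_arm(motion=[[2, 0, 0, 0.2, 0], [2, 0, 0, 0.4, 0], [2, 0, 0, 0.5, 0], [2, 0, 0, 0.5, 0]])

```text
time: 7.2
tool_pos: [0.4786, 0.181, 0.0221]
tcp_rot: [-0.136, -3.138, 0.0]
wrist_force: [-0.3, 1.4, -1.2]
width: 0.281
grip_force: 59.3
```

step_arm(motion=[[2, 0, 0, 0.06, 0], [3, 0, 0, 0.06, 0], [4.5, 0, 0, 0.06, 0], [4.5, 0, 0, 0.06, 0], [4.5, 0, 0, 0.06, 0], [4.5, 0, 0, -1, 0], [4.5, 0, 0, -3, 0], [4.5, 0, 0, -6, 0], [4.5, 0, 0, -10, 0], [4.5, 0, 5, -10, 0], [4.5, 0, 10, -10, 0], [4.5, 0, 15, -10, 0], [0, 0, 20, -10, 0], [0, 0, 20, -10, 0], [0, 0, 20, -10, 0], [0, 0, 20, -10, 0]])

```text
time: 8.8
tool_pos: [0.4957, 0.3795, 0.1224]
tcp_rot: [-0.136, -3.138, 0.001]
wrist_force: [-0.0, 0.2, 0.2]
width: -0.001
grip_force: 0.0
```

Run:
```python
from h import *
im,d=bot.read_camera("top"); np.savez("top4.npz",im=im,d=d)
cv2.imwrite("pics/t4.png",cv2.resize(im[145:265,225:330,::-1],None,fx=5,fy=5,interpolation=cv2.INTER_CUBIC))
im,d=bot.read_camera("scene"); np.savez("scene4.npz",im=im,d=d)
hs=cv2.cvtColor(np.load("top4.npz")["im"],cv2.COLOR_RGB2HSV); t=np.load("top4.npz")["im"]; D=cloud("top",np.load("top4.npz")["d"])[...,2]
m=(hs[...,1]<45)&(t.sum(2)>380); m[:160]=0;m[265:]=0;m[:,:262]=0;m[:,287:]=0
n,l,st,ce=cv2.connectedComponentsWithStats(m.astype(np.uint8)); i=1+st[1:,4].argmax(); print(st[i])
v,u=np.nonzero(l==i); P=onplane("top",np.c_[u,v],.028); q=P[(P[:,0]>.42)&(P[:,0]<.56)]
k=np.polyfit(q[:,0],q[:,1],1); print("xrange",P[:,0].min(),P[:,0].max(),"line",k,"deg",np.degrees(np.arctan(k[0])),"z", [round(float(np.median(D[l==i][(abs(P[:,0]-x)<.02)])),4) for x in(.39,.44,.5,.56)])
s=np.array([.4182,.1187]); print("stop dist from axis",(np.polyval(k,s[0])-s[1])*np.cos(np.arctan(k[0])))
goto(.45,.25,.05,85); print(bot.read_state())
```

```text
[ 262  163   25  102 1178]
xrange 0.3481890144968699 0.5995906517698705 line [-0.07951138  0.21916967] deg -4.546102530068366 z [0.0275, 0.0278, 0.028, 0.0274]
stop dist from axis 0.06700653834818902
pos [0.4959 0.3789 0.1224] cur closing yaw 84.96 shift cm [  3.44 -13.24   7.25] twist deg -0.04 q6 -0.87 tilt [-4.e-04 -6.e-04 -1.e+00]
{'time': 8.9, 'q': array([ 6.12641548e-01,  2.56685615e-01,  1.82275097e+00, -2.75366731e-04,
        1.06280503e+00, -8.70046291e-01]), 'joint_vel': array([-0.00614197, -0.00134201,  0.00128674,  0.0041801 , -0.00305561,
        0.00072301]), 'joint_torque': array([ 4.18044152e-01, -4.77372766e+01, -3.37282312e+01,  2.21553433e-02,
       -7.52448163e-03, -2.62891255e-03]), 'tool_pos': array([0.4959173 , 0.37889241, 0.12236873]), 'tcp_rot': array([-1.38129257e-01, -3.13818694e+00,  9.21496565e-04]), 'wrist_force': array([-0.32656514,  0.94217823, -0.90879241]), 'torque': array([ 0.00205845, -0.01939827, -0.00805834]), 'grip_force': 0.0, 'width': 0.002021016443517987}
```

View pics/t4.png

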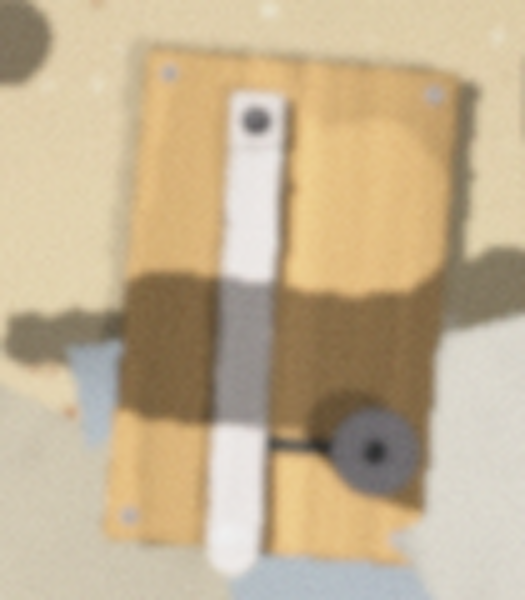

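The bar lies flat (z ≈ 27.8 mm) with the pin in the hole at crop (257,120) and its free end at (235,565), 67 mm clear of the head's axis at crop (375,452). Next, position the shut fingers left of the bar.

Run:
```python
from h import *
goto(.449,.236,.06,101.3); goto(.449,.236,.0215,101.3)
```

```text
pos [0.4959 0.3789 0.1224] cur closing yaw 84.96 shift cm [  3.42 -14.64   6.25] twist deg -16.34 q6 -0.87 tilt [-4.e-04 -6.e-04 -1.e+00]
pos [0.4959 0.3789 0.1224] cur closing yaw 84.96 shift cm [  3.41 -14.64  10.1 ] twist deg -16.34 q6 -0.87 tilt [-4.e-04 -6.e-04 -1.e+00]
```

step_arm(motion=[[0, 1.2, -4.5, 0, -8], [0, 2.4, -9, 0, -16.3], [0, 3.4, -13, 2, -16.3], [0, 3.4, -14.6, 5, -16.3], [0, 3.4, -14.6, 8, -16.3], [0, 3.4, -14.6, 9.5, -16.3], [0, 3.4, -14.6, 10.1, -16.3], [0, 3.4, -14.6, 10.1, -16.3], [0, 3.4, -14.6, 10.1, -16.3]])

```text
time: 9.8
tool_pos: [0.4504, 0.2379, 0.0223]
tcp_rot: [-0.309, 3.125, 0.001]
wrist_force: [1.0, 0.4, 0.8]
width: 0.001
grip_force: 0.0
```

Run:
```python
from h import *
goto(.444,.190,.0215,101.3); goto(.442,.168,.0215,101.3); print(bot.read_state()["wrist_force"])
```

```text
pos [0.4504 0.2379 0.0223] cur closing yaw 101.3 shift cm [ 1.57 -4.57  0.07] twist deg 0.0 q6 -1.33 tilt [ 1.5e-03  7.0e-04 -1.0e+00]
pos [0.4504 0.2379 0.0223] cur closing yaw 101.3 shift cm [ 2.19 -6.69  0.07] twist deg 0.0 q6 -1.33 tilt [ 1.5e-03  7.0e-04 -1.0e+00]
[1.04930069 0.40467612 0.8411497 ]
```

step_arm(motion=[[0, 0.17, -0.5, 0, 0], [0, 0.35, -1, 0, 0], [0, 0.5, -1.5, 0, 0], [0, 0.7, -2, 0, 0], [0, 0.85, -2.5, 0, 0], [0, 1.0, -3, 0, 0], [0, 1.2, -3.4, 0, 0], [0, 1.3, -3.8, 0, 0], [0, 1.4, -4.2, 0, 0], [0, 1.5, -4.5, 0, 0], [0, 1.5, -4.5, 0, 0], [0, 1.5, -4.5, 0, 0]])

```text
time: 11.0
tool_pos: [0.4439, 0.1904, 0.0215]
tcp_rot: [-0.311, 3.126, -0.001]
wrist_force: [-0.2, -0.9, 3.5]
width: 0.004
grip_force: 1.9
```

Run:
```python
from h import *
goto(.442,.168,.0215,101.3)
im,d=bot.read_camera("scene"); np.savez("scene5.npz",im=im,d=d)
cv2.imwrite("pics/s5.png",cv2.resize(im[180:290,190:350,::-1],None,fx=5,fy=5,interpolation=cv2.INTER_CUBIC)); print(bot.read_state()["wrist_force"])
```

```text
pos [0.4439 0.1904 0.0215] cur closing yaw 101.35 shift cm [ 0.63 -2.16 -0.  ] twist deg 0.05 q6 -1.41 tilt [ 3.e-04 -6.e-04 -1.e+00]
[ 1.0109493  -2.66603763  4.64255059]
```

View pics/s5.png

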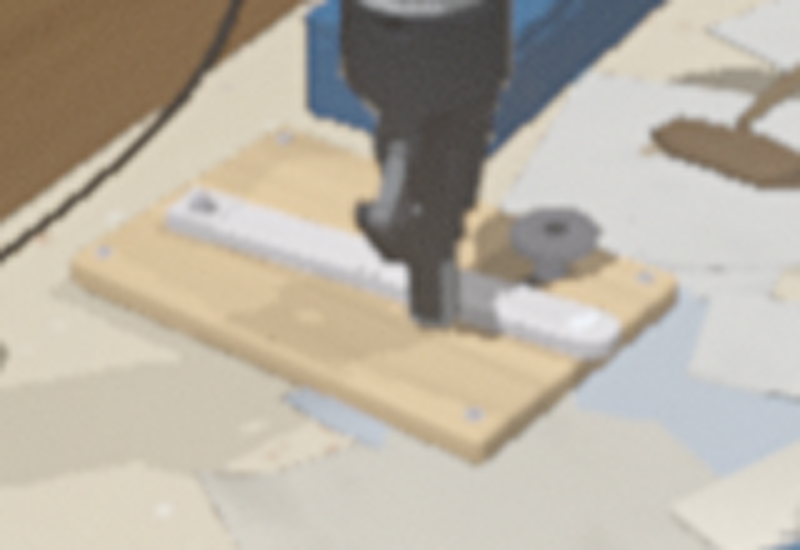

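The fingers (crop 430,300) stand at the bar's left edge with the bar still on the pin (205,203), and the post is visible under the head at (548,270). The upward wrist force suggests the tips graze the board, so I raise 2 mm.

step_arm(motion=[[0, 0, 0, -0.2, 0], [0, 0, 0, -0.25, 0], [0, 0, 0, -0.25, 0]])

```text
time: 11.35
tool_pos: [0.4433, 0.1907, 0.0235]
tcp_rot: [0.31, -3.126, 0.0]
wrist_force: [-0.3, 0.7, 0.2]
width: -0.002
grip_force: 0.0
```

Run:
```python
from h import *
goto(.442,.168,.024,101.3);print(bot.read_state()["wrist_force"])
```

```text
pos [0.4433 0.1907 0.0235] cur closing yaw 101.34 shift cm [ 0.57 -2.2  -0.05] twist deg 0.04 q6 -1.41 tilt [-7.e-04 -2.e-04 -1.e+00]
[-0.26003661  0.6778802   0.16970732]
```

step_arm(motion=[[0, 0.03, -0.1, 0, 0], [0, 0.05, -0.2, 0, 0], [0, 0.08, -0.3, 0, 0], [0, 0.1, -0.4, 0, 0], [0, 0.1, -0.4, 0, 0]])

```text
time: 11.85
tool_pos: [0.4434, 0.1864, 0.0237]
tcp_rot: [0.31, -3.126, 0.0]
wrist_force: [-0.9, -0.5, 0.3]
width: -0.0
grip_force: 0.1
```

step_arm(motion=[[0, 0.03, -0.1, 0, 0], [0, 0.05, -0.2, 0, 0], [0, 0.08, -0.3, 0, 0], [0, 0.08, -0.3, 0, 0]])

```text
time: 12.25
tool_pos: [0.4433, 0.1834, 0.0238]
tcp_rot: [0.31, -3.126, 0.0]
wrist_force: [0.7, 0.3, -1.2]
width: -0.0
grip_force: 0.1
```

step_arm(motion=[[0, 0.01, -0.05, 0, 0], [0, 0.03, -0.1, 0, 0], [0, 0.05, -0.15, 0, 0], [0, 0.05, -0.2, 0, 0], [0, 0.05, -0.2, 0, 0]])

```text
time: 12.75
tool_pos: [0.4432, 0.1814, 0.0238]
tcp_rot: [0.31, -3.126, 0.0]
wrist_force: [-0.5, 0.6, 0.4]
width: 0.001
grip_force: 0.2
```

Run:
```python
from h import *
im,d=bot.read_camera("scene")
cv2.imwrite("pics/s6.png",cv2.resize(im[205:260,240:330,::-1],None,fx=8,fy=8,interpolation=cv2.INTER_CUBIC))
f=bot.read_state();print(f["wrist_force"],f["tool_pos"])
```

```text
[ 0.20368806  0.29902378 -0.07288421] [0.44318223 0.18144537 0.02379189]
```

View pics/s6.png

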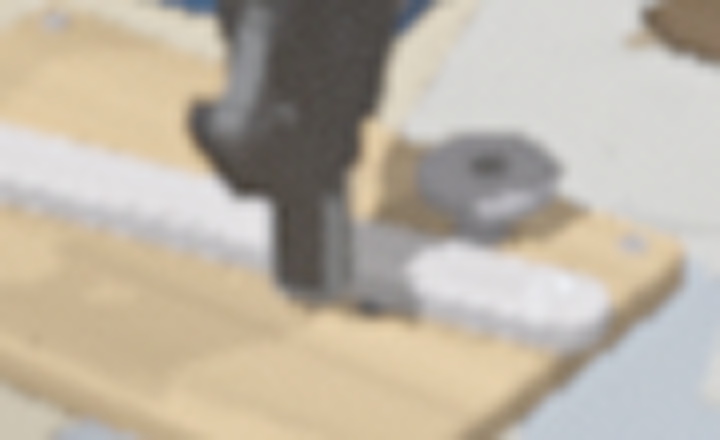

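The bar's edge has almost reached under the head, with the post visible at (485,235) and a few mm of gap. I keep creeping.

step_arm(motion=[[0, 0.01, -0.05, 0, 0], [0, 0.03, -0.1, 0, 0], [0, 0.05, -0.15, 0, 0], [0, 0.05, -0.2, 0, 0], [0, 0.05, -0.2, 0, 0]])

```text
time: 13.3
tool_pos: [0.4431, 0.1793, 0.0238]
tcp_rot: [0.31, -3.126, 0.0]
wrist_force: [-0.5, -0.2, -0.7]
width: 0.004
grip_force: 0.2
```

step_arm(motion=[[0, 0.01, -0.05, 0, 0], [0, 0.02, -0.1, 0, 0], [0, 0.02, -0.1, 0, 0]])

```text
time: 13.6
tool_pos: [0.4431, 0.1783, 0.0238]
tcp_rot: [0.31, -3.126, 0.0]
wrist_force: [-0.6, 1.1, -0.5]
width: 0.002
grip_force: 0.2
```

step_arm(motion=[[0, 0.01, -0.05, 0, 0], [0, 0.02, -0.1, 0, 0], [0, 0.02, -0.1, 0, 0]])

```text
time: 13.9
tool_pos: [0.4431, 0.1773, 0.0238]
tcp_rot: [-0.31, 3.126, -0.0]
wrist_force: [-0.2, 0.2, 0.2]
width: 0.0
grip_force: 0.2
```

step_arm(motion=[[0, 0.01, -0.05, 0, 0], [0, 0.02, -0.1, 0, 0], [0, 0.02, -0.1, 0, 0]])

```text
time: 14.2
tool_pos: [0.4431, 0.1763, 0.0238]
tcp_rot: [-0.31, 3.126, -0.0]
wrist_force: [1.2, 0.1, -0.1]
width: -0.005
grip_force: 0.2
```

step_arm(motion=[[0, 0.01, -0.05, 0, 0], [0, 0.02, -0.1, 0, 0], [0, 0.02, -0.1, 0, 0]])

```text
time: 14.5
tool_pos: [0.4431, 0.1753, 0.0238]
tcp_rot: [-0.31, 3.126, -0.0]
wrist_force: [-0.3, -0.1, 0.3]
width: 0.001
grip_force: 0.2
```

step_arm(motion=[[0, 0.01, -0.05, 0, 0], [0, 0.02, -0.1, 0, 0], [0, 0.02, -0.1, 0, 0]])

```text
time: 14.8
tool_pos: [0.4431, 0.1742, 0.0238]
tcp_rot: [0.31, -3.126, 0.0]
wrist_force: [0.4, -0.4, -0.6]
width: -0.001
grip_force: 0.2
```

step_arm(motion=[[0, 0.01, -0.05, 0, 0], [0, 0.02, -0.1, 0, 0], [0, 0.02, -0.1, 0, 0]])

```text
time: 15.1
tool_pos: [0.4431, 0.1732, 0.0238]
tcp_rot: [-0.31, 3.126, -0.0]
wrist_force: [-0.2, 0.3, -0.7]
width: 0.001
grip_force: 0.2
```

step_arm(motion=[[0, 0.01, -0.05, 0, 0], [0, 0.02, -0.1, 0, 0], [0, 0.02, -0.1, 0, 0]])

```text
time: 15.4
tool_pos: [0.4431, 0.1722, 0.0238]
tcp_rot: [0.31, -3.126, 0.0]
wrist_force: [-0.1, 0.3, -1.0]
width: -0.0
grip_force: 0.2
```

step_arm(motion=[[0, 0.01, -0.05, 0, 0], [0, 0.02, -0.1, 0, 0], [0, 0.02, -0.1, 0, 0]])

```text
time: 15.7
tool_pos: [0.4431, 0.1712, 0.0238]
tcp_rot: [-0.31, 3.126, -0.0]
wrist_force: [0.1, 0.6, -1.0]
width: 0.004
grip_force: 0.2
```

Run:
```python
from h import *
im,d=bot.read_camera("scene"); hs=cv2.cvtColor(im,cv2.COLOR_RGB2HSV)
m=((hs[...,1]<40)&(im.sum(2)>450)).astype(np.uint8); m[:195]=0; m[260:]=0; m[:,:222]=0; m[:,318:]=0
n,l,st,ce=cv2.connectedComponentsWithStats(m)
for i in range(1,n):
    if st[i,4]>60:
        v,u=np.nonzero(l==i); P=onplane("scene",np.c_[u,v],.028); print(st[i],P.mean(0).round(4),P.min(0).round(4),P.max(0).round(4))
print(bot.read_state()["wrist_force"])
```

```text
[222 195  50  24 492] [0.6145 0.0925 0.028 ] [0.5214 0.0378 0.028 ] [0.6637 0.1689 0.028 ]
[ 286  195   32   51 1071] [0.4343 0.0728 0.028 ] [ 0.3603 -0.0485  0.028 ] [0.4918 0.1709 0.028 ]
[223 217  53  21 519] [0.5329 0.1685 0.028 ] [0.4563 0.1421 0.028 ] [0.6044 0.1952 0.028 ]
[222 246  35  14 249] [0.4998 0.2829 0.028 ] [0.4469 0.2663 0.028 ] [0.5417 0.3081 0.028 ]
[302 247  16  13 110] [0.3479 0.1979 0.028 ] [0.3314 0.1651 0.028 ] [0.3598 0.2218 0.028 ]
[ 0.61063434 -0.19130705  1.16158231]
```

Run:
```python
from h import *
im,d=bot.read_camera("scene"); hs=cv2.cvtColor(im,cv2.COLOR_RGB2HSV)
m=((hs[...,1]<40)&(im.sum(2)>450)).astype(np.uint8); m[:195]=0; m[260:]=0; m[:,:222]=0; m[:,318:]=0
n,l,st,ce=cv2.connectedComponentsWithStats(m); i=l[225,245]
v,u=np.nonzero(l==i); P=onplane("scene",np.c_[u,v],.028)[:,:2].astype(np.float32)
f=cv2.fitLine(P,2,0,.01,.01).ravel(); a=np.arctan2(f[1],f[0]); print("angle right deg",np.degrees(a),f)
p=f[2:]; dr=f[:2]; 
for q,nm in(((.4182,.1187),"stop"),((.585,.173),"pin"),((.4431,.1712),"tcp")): w=np.array(q)-p; print(nm,"offset left of axis mm",1e3*(dr[0]*w[1]-dr[1]*w[0]))
```

```text
angle right deg 5.6491814 [0.9951433  0.09843715 0.5328748  0.16854772]
stop offset left of axis mm -38.3173618320949
pin offset left of axis mm -0.7003967945106047
tcp offset left of axis mm 11.47657620118785
```

step_arm(motion=[[0, 0.02, -0.1, 0, 0], [0, 0.04, -0.2, 0, 0], [0, 0.06, -0.3, 0, 0], [0, 0.08, -0.35, 0, 0], [0, 0.08, -0.4, 0, 0], [0, 0.08, -0.4, 0, 0]])

```text
time: 16.4
tool_pos: [0.4434, 0.1698, 0.0242]
tcp_rot: [-0.306, 3.125, 0.007]
wrist_force: [-3.0, 12.1, -0.4]
width: 0.001
grip_force: 6.1
```

Contact: about 12 N at the finger, which is roughly 10 N at the stop. I hold it briefly.

step_arm(motion=[[0, 0, 0, 0, 0], [0, 0, 0, 0, 0], [0, 0, 0, 0, 0], [0, 0, 0, 0, 0], [0, 0, 0, 0, 0]])

```text
time: 16.9
tool_pos: [0.4434, 0.1698, 0.0242]
tcp_rot: [-0.307, 3.125, 0.007]
wrist_force: [-2.7, 12.4, 0.2]
width: -0.003
grip_force: 6.0
```

Run:
```python
from h import *
s=bot.read_state(); print(s["wrist_force"],s["torque"],s["tool_pos"])
im,d=bot.read_camera("scene"); hs=cv2.cvtColor(im,cv2.COLOR_RGB2HSV)
m=((hs[...,1]<40)&(im.sum(2)>450)).astype(np.uint8); m[:195]=0; m[260:]=0; m[:,:222]=0; m[:,318:]=0
n,l,st,ce=cv2.connectedComponentsWithStats(m); i=l[225,245]
v,u=np.nonzero(l==i); P=onplane("scene",np.c_[u,v],.028)[:,:2].astype(np.float32)
f=cv2.fitLine(P,2,0,.01,.01).ravel(); a=np.arctan2(f[1],f[0]); print("angle",np.degrees(a),f)
p=f[2:]; dr=f[:2]; 
for q,nm in(((.4182,.1187),"stop"),((.585,.173),"pin"),(s["tool_pos"][:2],"tcp")): w=np.array(q)-p; print(nm,1e3*(dr[0]*w[1]-dr[1]*w[0]))
```

```text
[-2.67127797 12.41903991  0.22566665] [ 2.05300262  0.3058948  -0.07989953] [0.44335167 0.16976838 0.02422912]
angle 5.7677045 [0.99493754 0.10049551 0.53145576 0.1674348 ]
stop -37.10638382788066
pin 0.1560735100948332
tcp 11.175832817040666
```

Run:
```python
from h import *
print("stop scene",onplane("scene",[301,227.5],.0375))
im,d=bot.read_camera("top"); hs=cv2.cvtColor(im,cv2.COLOR_RGB2HSV); g=im.sum(2).astype(int)
C=cloud("top",d)
m=(hs[...,1]<50); m[:210]=0;m[270:]=0;m[:,:265]=0;m[:,320:]=0
for v in range(214,266,3): print(v,"".join("#" if m[v,u] and g[v,u]>380 else "o" if m[v,u] else "G" if hs[v,u,0]>70 and hs[v,u,0]<110 else "." for u in range(260,322)))
for v in(244,248,252,256):
    u=np.arange(260,322); q=u[(hs[v,260:322,1]<50)&(g[v,260:322]>380)]; P=onplane("top",[[q.min()-.5,v],[q.max()+.5,v]],.028) if len(q) else None
    print(v,q.min() if len(q) else 0,q.max() if len(q) else 0,P)
```

```text
stop scene [[0.41658097 0.12449237 0.0375    ]]
214 GGGGGGGGGGGGGGGGGGGGGGGGGGGGGGGGGGGGGGGGGGGGGGGGGoooooo#####..
217 GGGGGGGGGGGGGGGGGGGGGGGGGGGGGGGGGGGGGGGGGGGGGGGGGGooooo#####..
220 GGGGGGGGGGGGGGGGGGGGGGGGGGGGGGGGGGGGGGGGGGGGGGGGGGooooo#####..
223 GGGGGGGGGGGGGGGGGGGGGGGGGGGGGGGGGGGGGGGGGGGo########ooo#####..
226 GGGGGGGGGGGGGGGGGGGGGGGGGGGGGGGGGGGGGGGGoo##################..
229 GGGGGGGGGGGGGGGGGGGGGGGGGGGGGGGGGGGGGGGGo######ooGGGGGoo####..
232 GGGGGGGGGGGGGGGGGGGGGGGGGGGGGGGGGGGGGGGGGo##ooGGGGGGGGGGo###..
235 GGGGGGGGGGGGGGGGGGGGGGGGGGGGGGGGGGGGGGGGGoooooGGGGGGGGGGoo##..
238 GGGGGGGGGGGGGGGGGGGGGGGGGGGGoooooo######oooooooGGGGGGGGGGGo#..
241 GGGGGGGGGGGGGGGGGGGGo..oo#################ooooooGGGGGGGGGGGo..
244 GGGGGGGGGGG.............############.............oGGGGGGGGGGG.
247 GG.......................###########..............oGGGGGGGGGGG
250 .........................############..........#####GGGGGGGGGG
253 ..........................###########......##########oGGGGGGGG
256 .....################################..........#######oGGGGGGG
259 .....##################################################oGGGG..
262 .....#######################################################..
265 .....#######################################################..
244 284 295 [[0.39734446 0.15897062 0.028     ]
 [0.39657513 0.12942233 0.028     ]]
248 285 310 [[0.3874568  0.15676852 0.028     ]
 [0.3858082  0.09284792 0.028     ]]
252 286 311 [[0.37758222 0.15456933 0.028     ]
 [0.37595042 0.09069444 0.028     ]]
256 260 313 [[0.36940329 0.21887287 0.028     ]
 [0.36604364 0.08609287 0.028     ]]
```

The top view puts the bar's axis 28 mm from the head's axis, inside the expected 13–29 mm, so it bears on the post. I retreat gently.

step_arm(motion=[[0, 0, 0.1, 0, 0], [0, 0, 0.2, 0, 0], [0, 0, 0.3, 0, 0], [0, 0, 0.6, 0, 0], [0, 0, 1.2, 0, 0], [0, 0, 2.5, 0, 0], [0, 0, 4, 0, 0], [0, 0, 5, -2, 0], [0, 0, 6, -6, 0], [0, 0, 10, -10, 0], [0, 0, 15, -10, 0], [0, 0, 20, -10, 0], [0, 0, 20, -10, 0], [0, 0, 20, -10, 0]])

```text
time: 18.4
tool_pos: [0.4028, 0.3648, 0.1236]
tcp_rot: [0.316, -3.125, 0.001]
wrist_force: [-0.5, 0.8, -0.1]
width: -0.002
grip_force: 0.0
```

Run:
```python
from h import *
im,d=bot.read_camera("top"); hs=cv2.cvtColor(im,cv2.COLOR_RGB2HSV); g=im.sum(2).astype(int); D=cloud("top",d)[...,2]
for v in range(164,256,5):
    q=np.arange(260,300)[(hs[v,260:300,1]<50)&(g[v,260:300]>330)]
    if len(q): P=onplane("top",[[q.min()-.5,v],[q.max()+.5,v]],.028); print(v,q.min(),q.max(),P[0].round(4),P[1].round(4),round(float(np.median(D[v,q])),4))
print(bot.read_state()["tool_pos"],bot.read_state()["wrist_force"],bot.read_state()["time"])
```

```text
164 272 281 [0.5973 0.1836 0.028 ] [0.5965 0.1587 0.028 ] 0.028
169 272 282 [0.5847 0.184  0.028 ] [0.5838 0.1565 0.028 ] 0.0286
174 273 283 [0.572  0.1818 0.028 ] [0.5712 0.1544 0.028 ] 0.0283
179 274 284 [0.5594 0.1796 0.028 ] [0.5586 0.1522 0.028 ] 0.0274
184 274 284 [0.5469 0.1799 0.028 ] [0.5461 0.1525 0.028 ] 0.0278
189 275 285 [0.5343 0.1777 0.028 ] [0.5335 0.1504 0.028 ] 0.0277
194 276 286 [0.5217 0.1756 0.028 ] [0.5209 0.1482 0.028 ] 0.0268
199 277 287 [0.5092 0.1734 0.028 ] [0.5084 0.1461 0.028 ] 0.0268
204 278 288 [0.4967 0.1712 0.028 ] [0.4959 0.144  0.028 ] 0.0275
209 279 289 [0.4842 0.1691 0.028 ] [0.4834 0.1418 0.028 ] 0.0284
214 279 290 [0.4717 0.1694 0.028 ] [0.4709 0.1397 0.028 ] 0.0269
219 280 290 [0.4593 0.1672 0.028 ] [0.4585 0.14   0.028 ] 0.0292
224 281 291 [0.4468 0.1651 0.028 ] [0.4461 0.1379 0.028 ] 0.0285
229 282 299 [0.4344 0.1629 0.028 ] [0.4332 0.1185 0.028 ] 0.0284
234 281 298 [0.4222 0.1657 0.028 ] [0.421  0.1213 0.028 ] 0.0309
239 284 299 [0.4096 0.1586 0.028 ] [0.4086 0.1192 0.028 ] 0.0336
244 284 294 [0.3973 0.159  0.028 ] [0.3966 0.1319 0.028 ] 0.0272
249 285 294 [0.385  0.1568 0.028 ] [0.3844 0.1322 0.028 ] 0.0281
254 286 295 [0.3727 0.1547 0.028 ] [0.3721 0.1301 0.028 ] 0.0277
[0.40290291 0.36342571 0.12321214] [-0.71303698  0.22666108 -1.40292955] 18.45
```

```bash
python3 -c "
from workcell import bot
print(bot.finish_job())"
```

```text
the job is handed in; nothing more can be done
None
```

The job is handed in at about 18.5 s: the bar is flat on the pin and was pressed on the post at an estimated 10 N (12.4 N at the finger). It was still resting there after release, and I did not re-check the pots, rib or needle.

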